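Set an axle bar flat-up in the drilling jig

ROBOT

A 6-joint arm with a two-finger parallel gripper is mounted at the origin on the work surface. World frame = base frame: x ahead of the robot, y to its left, z up, the work surface at z = 0. Lengths are in mm, angles in degrees, forces in N, time in s.
With the tool pointing down it reaches from about 300 to 850 mm from the base axis. Payload 4.2 kg.
Tool frame: the origin (TCP) lies on the centre line of the jaws, within the pads' length; the fingertips stand 8 mm ahead of it and the grasp point (between the pads) lies 11 mm behind it; z points along the fingers, y is the line along which they close (so a half turn about z gives the same grasp; the last joint's range is limited). The gripper opens to 91 mm and grips with 3 to 60 N. Pads are 32 mm wide; open, the fingers measure 118 mm over their backs; the gripper's body (76 mm by 178 mm) begins 60 mm behind the grasp point.
Start: joints at [-66.062, 18.312, 89.639, -0, 72.044, -1.146], TCP at [243.776, -520.787, 193.876] pointing down, gripper open.
Joint ranges: [-177.97, 177.97], [-48.28, 115.42], [12.27, 149.76], [-77.06, 257.06], [2.81, 150.46], [-146.56, 146.56]. Speed limits (degrees/s): [147.25, 147.25, 180, 180, 180, 180].

INTERFACE

Orientations are given as [roll, pitch, yaw] about the fixed x, y, z axes, in that order (R = Rz(yaw) Ry(pitch) Rx(roll)).
In Python, from workcell import telemetry, eyes, ticket gives the robot as it stands. The module is installed in compiled form; this text tells all that it offers.
- The arm moves only by the shell command python3 -m crank 'ROWS' [OPENING] [FORCE]. ROWS is JSON, a list of rows, each an object of numbers: "dx", "dy", "dz": the shift along the world's x, y, z normalised to -1 to 1, where 1 is 80 cm; "yaw": the turn about the world's z normalised to -1 to 1, where 1 is 5 degrees. A call has 1 to 10 rows; each row shifts and turns the commanded pose from where the row before left it; what a row does not reach is not made up. A row lasts 1/8 s, in which the tool goes at most 62.5 mm and 10.7 degrees, less where a joint would pass 70% of its speed; a pose out of reach is approached as far as the arm can. A call with a number of a shift or a turn outside -1 to 1 is refused whole. A call with a gripper value outside its range is refused whole. OPENING is the opening, from 0 (shut) to 1 (fully open), set as the call begins (- or left out, the last holds). The fingers move at their own pace and stop on an object; FORCE is the grip in N (left out, the last holds). Time passes only in rows, so rows that do not move let the fingers close. It gives the time, the measured TCP pose, the force, the opening and the grip force at its end, in the units of the state.
- telemetry.state(): the state, without advancing time (a new reading comes with each control period).
- eyes.grab_frame(name): name is "side" or "top" or "wrist"; returns the picture (480x640x3 uint8, red, green, blue); there is no depth.
- eyes.calibration(name): a dict with "camera_matrix" (3x3 intrinsics, pixels), "world_from_camera" (4x4, takes a point from camera to world coordinates). Camera axes: x right, y down, z forward; pixel columns grow to the right and rows downward; lengths in mm; the calibration is good to about 2 mm. A picture is of the moment at which its call begins: read the wrist's pose just before it. calibration takes no time and is no camera call; for the wrist camera it gives the pose at the moment of the call.
- ticket.job_done(): hands the job in; it is judged then, once.
The state is a dict: "time_s": time; "qpos": joint angles; "qvel": joint speeds; "effort": joint torques, N m; "ee_pos": TCP position; "ee_rot": TCP orientation; "force": force on the tool from outside, world axes, zero at the start; "torque": the same for the moment, N m; "gripper_width": finger opening in mm; "gripper_force": force on a finger pad.
Only numpy, scipy, OpenCV 4.12 (cv2) and the standard library are available. Lean on these libraries where they do the work, as an engineer would, in place of code of your own. Each camera call takes 0.05 s, during which the arm holds its last target. There are 200 camera calls.

TASK

Get the axle bar ready for drilling: roll it in the two V-blocks, without lifting it out of them, until its milled flat faces straight up, and push it endways fully home against the end stop. Then swing the arm with the drill bush over the flat as far as it goes, let go, and leave the other things on the bench where they are.

Things in the scene. Friction and masses are not known exactly. Their poses are not given: they have to be found in the camera images.
- jig: Drilling jig fixed to the bench: dark steel base plate 150 x 310 mm, 18 mm thick. Origin: centre of the plate's underside. z up, y along the bar's bed, x across it, towards the side where the arm's pivot post stands. The end stop is at its -y end.
- bed (a point): Point on the axis of a seated bar, midway between two grey V-blocks, 100 mm above the bench; axes as the jig's. Each V-block is 56 mm across, 25 mm along the bar, its rims 105 mm above the bench, with a 90-degree groove; they stand at y = +87.5 and -87.5 mm from here, leaving 150 mm free between them. The bar's middle comes to this point when the bar is home.
- stop_face (a point): Face of the steel end stop, on the bar's axis, 120 mm from the bed point in jig -y. The stop is 45 mm wide, its top 112 mm above the bench.
- axle_center (a point): Middle, on the axis, of the loose aluminium axle bar lying in the V-blocks: 32 mm diameter, 240 mm long, 0.35 to 0.7 kg. Its z runs along the bar towards the stop (jig -y); its y is the outward direction of the milled flat, so y straight up = flat up. It starts with the flat 50 degrees or more away from up, and 8 to 28 mm short of home; sliding it takes up to 10 N. It stays at any angle it is left.
- axle_flat (a point): Centre of the bar's milled flat, 11 mm from the bar's axis, 50 mm from its middle towards the stop end. The flat is 34 mm long and 23 mm wide, with a small dark punch mark; all the rest of the bar is round. It often faces down at first, unseen from above. Axes as at the bar's middle.
- bush_arm (a joint): Angle (rad) of the flat steel swing arm with the drill bush, round a vertical axis: 0 = closed at its limit, pointing in jig -x, bush over the flat's place; pi/2 = pointing in jig +y; 3.0 = open limit, pointing in jig +x, clear of the bar. Grows clockwise from above. Starts at 0.5 to 1.9, in the way of work on the bar. Light friction (about 1 N at the knob); stays where left.
- bush_pivot (a point): On the swing arm's vertical pivot axis, at the arm's underside, 122 mm above the bench; axes as the jig's. The arm is 22 mm wide, 10 mm thick, lying 122 to 132 mm above the bench; the bush is a disc 26 mm wide with a small hole, 50 mm from this axis. The pivot post below is 22 mm in diameter.
- bush_knob (a point): Upright black round knob near the free end of the swing arm, 85 mm from the pivot axis: 14 mm diameter, 45 mm tall, from 132 to 177 mm above the bench. This point is on its axis, 160 mm above the bench. It can be pinched from above or pushed sideways.
- tin_center (a point): Bystander, do not move: grease tin, 68 mm diameter, 62 mm tall, standing on the bench on the jig's -x side. Point at its middle.
- spanner_grip (a point): Bystander, do not move: steel spanner 160 mm long lying on the bench on the jig's +x side. Point on its handle.
- can_center (a point): Bystander, do not move: grey oil can, 56 mm diameter, 150 mm tall, standing beyond the jig's +y end. Point half-way up.
- offcut_center (a point): Bystander, do not move: short aluminium offcut standing on end, 32 mm diameter, 70 mm tall, beyond the jig's -y end. Point half-way up.
Things that resemble listed ones, but are neither listed nor needed, are in the scene too. Of the things shaped like the part that bears axle_center, the aluminium one is meant.

How it is judged (in metres and radians):
On the way, in this order (a step that is already met when the one before it is completed fails the run):
1. the bar lies in the V-blocks with its flat up, home against the stop (angle between axle_center's own y axis and vertical below 0.12 rad and y of axle_center in the frame of jig below 0.0035 m and z of axle_center in the frame of jig between 0.097 and 0.104 m and x of axle_center in the frame of jig between -0.004 and 0.004 m), for 0.2 s.
2. the arm is swung over the flat to its limit (value of joint bush_arm below 0.07 rad), for 0.2 s.
At the end, for the whole second after the job is handed in: The bar lies at rest, released, in both V-blocks (axis within 4 mm of its seat), its flat within 0.12 rad (7 degrees) of straight up, its end within 3.5 mm of the stop, and the swing arm is within 0.07 rad of its closed limit (all of step 1 and value of joint bush_arm below 0.07 rad and linear speed of axle below 0.02 m/s and angular speed of axle below 0.1 rad/s); the robot touches nothing.
It fails at once if the bar is lifted out of the V-blocks (more than 12 mm) (z of axle_center in the frame of jig above 0.112 m).
It fails at once if the grease tin is moved by more than 20 mm (distance of tin_center from where it was at the start of the episode above 0.02 m).
It fails at once if the spanner is moved by more than 20 mm (distance of spanner_grip from where it was at the start of the episode above 0.02 m).
It fails at once if the oil can is moved by more than 20 mm (distance of can_center from where it was at the start of the episode above 0.02 m).
It fails at once if the offcut is moved by more than 20 mm (distance of offcut_center from where it was at the start of the episode above 0.02 m).
It also fails if it takes over 72 s, if anything falls off the work surface, if the arm or the gripper's body presses on something with over 40 N, if the wrist force passes 120 N, or if a joint passes its speed limit or range.

## Working session

There is one attempt and no reset: what is moved stays moved. The work goes in short steps, Python scripts to look and compute and a shell command to move; the robot and the scene stay as the last step left them, time stands still between calls to the robot, and variables do not carry over. Pictures are saved under pics/ and viewed, at most 10 in all, crops included, and the job is handed in when it is done.

```bash
mkdir -p pics; python3 - <<'E'
from workcell import telemetry, eyes
import cv2,json
import numpy as np
np.set_printoptions(suppress=True,precision=4)
s=telemetry.state();print(s)
a=[]
for n in("side","top"):
    c=eyes.calibration(n);print(n,np.array(c["camera_matrix"]),np.array(c["world_from_camera"]))
    f=eyes.grab_frame(n);cv2.imwrite(f"pics/{n}0.png",f[:,:,::-1])
E
```

```text
{'time_s': 0.0, 'qpos': array([-66.0621,  18.3501,  89.7062,  -0.0011,  72.0438,  -1.1471]), 'qvel': array([ 0.0477, -0.0363, -0.0411,  0.0398,  0.1077,  0.0807]), 'effort': array([  0.0005, -41.246 , -23.1976,   0.0727,   0.0457,  -0.0001]), 'ee_pos': array([ 243.5425, -520.2782,  193.0373]), 'ee_rot': array([-179.8999,   -0.001 ,   25.0853]), 'force': array([ 0.696 ,  0.2192, -0.2689]), 'torque': array([ 0.0157,  0.0216, -0.0186]), 'gripper_force': 0.0, 'gripper_width': 90.9477121758523}
side [[486.6269   0.     311.2053]
 [  0.     486.6269 243.2402]
 [  0.       0.       1.    ]] [[   0.9479   -0.2273    0.2234  336.1096]
 [  -0.3186   -0.6931    0.6467 -648.2396]
 [   0.0078   -0.6841   -0.7293  860.1435]
 [   0.        0.        0.        1.    ]]
top [[503.9458   0.     325.1492]
 [  0.     503.9458 233.021 ]
 [  0.       0.       1.    ]] [[  -0.0259   -0.9969    0.0749  442.9229]
 [  -0.9997    0.0256   -0.0044   -5.0989]
 [   0.0025   -0.075    -0.9972 1363.5509]
 [   0.        0.        0.        1.    ]]
```

View pics/top0.png

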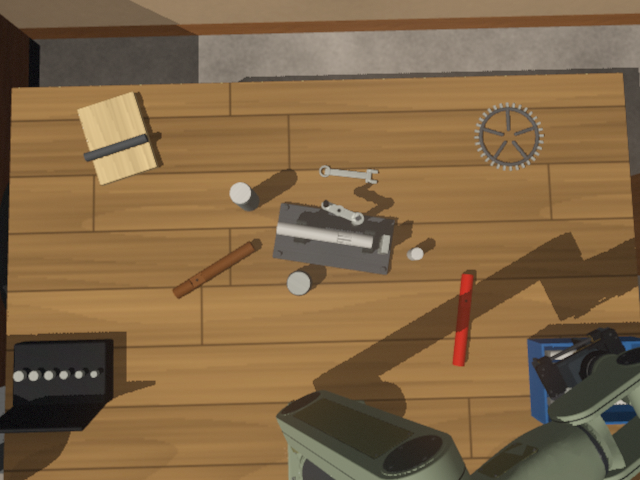

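View pics/side0.png

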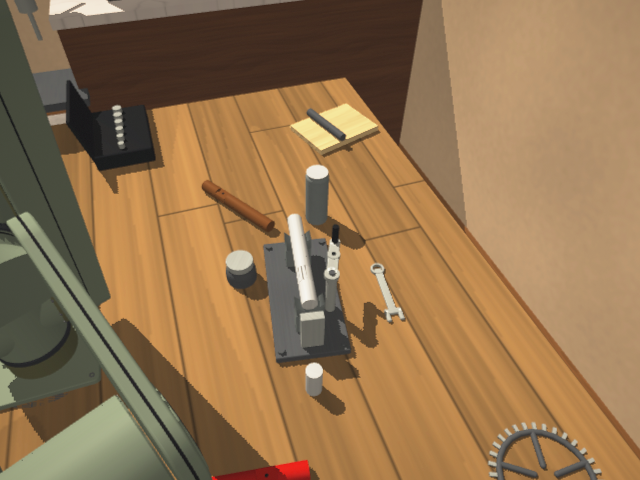

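The top view shows the jig at about (336,238), with the bar from (278,229) to (375,241) and the stop on the right. The swing arm's pivot is near (357,217) and its knob near (326,207). The offcut is at (416,254), tin (299,283), can (242,195) and spanner (350,174).

```bash
cat >h.py <<'E'
from workcell import telemetry, eyes
import cv2, numpy as np
np.set_printoptions(suppress=True,precision=2)
def ray(c,u,v):
    K=np.array(c["camera_matrix"]);T=np.array(c["world_from_camera"])
    d=T[:3,:3]@np.linalg.solve(K,[u,v,1.]);return T[:3,3],d
def onz(c,u,v,z):
    o,d=ray(c,u,v);return o+d*(z-o[2])/d[2]
def proj(c,p):
    K=np.array(c["camera_matrix"]);T=np.linalg.inv(np.array(c["world_from_camera"]))
    q=K@(T[:3,:3]@np.asarray(p,float)+T[:3,3]);return q[:2]/q[2]
E
python3 - <<'E'
from h import *
c=eyes.calibration("top");f=cv2.imread("pics/top0.png")
for p in[(284,203),(396,220),(387,273),(273,257)]:print(onz(c,*p,18))
h=cv2.cvtColor(f,cv2.COLOR_BGR2HSV)
m=((h[:,:,2]<95)&(h[:,:,1]<70)).astype(np.uint8);m[:195]=0;m[280:]=0;m[:,:265]=0;m[:,400:]=0
m=cv2.morphologyEx(m,cv2.MORPH_OPEN,np.ones((3,3)))
m=cv2.morphologyEx(m,cv2.MORPH_CLOSE,np.ones((25,25)))
k=max(cv2.findContours(m,0,1)[0],key=cv2.contourArea)
b=cv2.boxPoints(cv2.minAreaRect(k));print(b)
P=np.array([onz(c,*q,18) for q in b]);print(P,P.mean(0),np.linalg.norm(np.diff(P,axis=0),axis=1))
for n,p,z in[("bar",(278,229),110),("bar2",(375,241),110),("piv",(358,218),132),("knob",(326,206),177),("can",(241,190),150),("tin",(299,283),62),("off",(416,253),70)]:print(n,onz(c,*p,z))
E
```

```text
[627.75  97.46  18.  ]
[ 574.12 -202.05   18.  ]
[ 433.03 -172.92   18.  ]
[483.43 129.65  18.  ]
[[291.46 242.78]
 [297.9  197.7 ]
 [394.92 211.56]
 [388.48 256.64]]
[[ 520.14   79.64   18.  ]
 [ 641.16   59.78   18.  ]
 [ 596.97 -199.98   18.  ]
 [ 476.43 -178.4    18.  ]] [558.67 -59.74  18.  ] [122.64 263.5  122.45]
bar [550.15 106.7  110.  ]
bar2 [ 513.94 -134.33  110.  ]
piv [570.33 -92.19 132.  ]
knob [596.2  -14.04 177.  ]
can [644.09 191.18 150.  ]
tin [413.61  59.66  62.  ]
off [ 482.65 -242.69   70.  ]
```

```bash
python3 -m crank '[{"dx":0.02,"dy":0.04,"dz":0.06,"yaw":-0.7},{"dx":0.03,"dy":0.05,"dz":0.04,"yaw":-0.7},{"dx":0.03,"dy":0.06,"dz":0.03,"yaw":-0.7},{"dx":0.03,"dy":0.06,"dz":0.03,"yaw":-0.7},{"dx":0.03,"dy":0.06,"dz":0.03,"yaw":-0.7},{"dx":0.03,"dy":0.06,"dz":0.03,"yaw":-0.7},{"dx":0.03,"dy":0.06,"dz":0.03,"yaw":-0.7},{"dx":0.03,"dy":0.06,"dz":0.03,"yaw":-0.7},{"dx":0.03,"dy":0.06,"dz":0.02,"yaw":-0.7},{"dx":0.03,"dy":0.06,"yaw":-0.6}]' 0
python3 - <<'E'
from h import *
s=telemetry.state();print(s["ee_pos"],s["ee_rot"],s["time_s"])
c=eyes.calibration("wrist");f=eyes.grab_frame("wrist");cv2.imwrite("pics/w1.png",f[:,:,::-1])
import pickle;pickle.dump(c,open("w1.pkl","wb"));print(c)
E
```

```text
[ 243.55 -520.32  193.1 ] [-179.91   -0.     25.08] 0.1
{'camera_matrix': array([[346.94,   0.  , 317.26],
       [  0.  , 346.94, 237.35],
       [  0.  ,   0.  ,   1.  ]]), 'world_from_camera': array([[   0.42,   -0.87,   -0.24,  310.15],
       [  -0.91,   -0.41,   -0.11, -488.21],
       [  -0.  ,    0.26,   -0.97,  382.98],
       [   0.  ,    0.  ,    0.  ,    1.  ]])}validation failed for argument at $[9]...
```

View pics/w1.png

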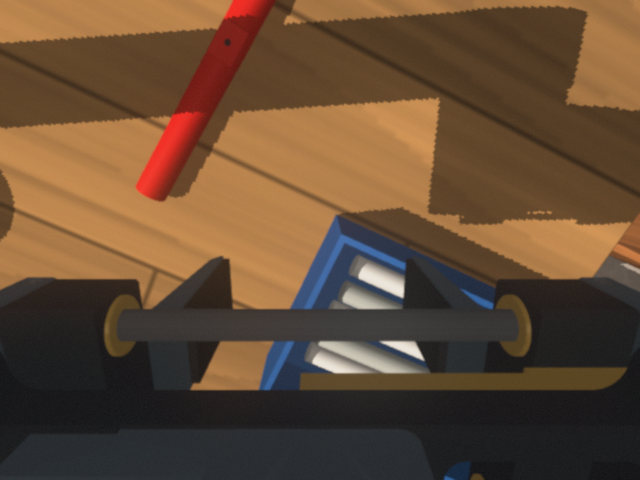

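The move was refused because every row needs all four numbers. The wrist view shows only the red decoy bar and the blue tray.

```bash
python3 -m crank '[{"dx":0.02,"dy":0.04,"dz":0.06,"yaw":-0.7},{"dx":0.03,"dy":0.05,"dz":0.04,"yaw":-0.7},{"dx":0.03,"dy":0.06,"dz":0.03,"yaw":-0.7},{"dx":0.03,"dy":0.06,"dz":0.03,"yaw":-0.7},{"dx":0.03,"dy":0.06,"dz":0.03,"yaw":-0.7},{"dx":0.03,"dy":0.06,"dz":0.03,"yaw":-0.7},{"dx":0.03,"dy":0.06,"dz":0.03,"yaw":-0.7},{"dx":0.03,"dy":0.06,"dz":0.0,"yaw":-0.7},{"dx":0.03,"dy":0.06,"dz":0.0,"yaw":-0.7},{"dx":0.03,"dy":0.06,"dz":0,"yaw":-0.6}]' 0
python3 -m crank '[{"dx":0,"dy":0,"dz":0,"yaw":0}]' 0
python3 - <<'E'
from h import *
s=telemetry.state();print(s["ee_pos"],s["ee_rot"],s["time_s"])
c=eyes.calibration("wrist");f=eyes.grab_frame("wrist");cv2.imwrite("pics/w2.png",f[:,:,::-1])
import pickle;pickle.dump(c,open("w2.pkl","wb"))
E
```

```text
time_s: 1.4
ee_pos: [476.2, -63.1, 393.8]
ee_rot: [180.0, 0.0, -9.5]
force: [0.2, -1.2, -0.2]
gripper_width: 0.5
gripper_force: 0.0
time_s: 1.52
ee_pos: [476.6, -62.0, 393.1]
ee_rot: [-180.0, 0.1, -9.1]
force: [0.5, -1.0, -0.8]
gripper_width: 0.5
gripper_force: 0.0
[476.64 -61.98 393.06] [-179.96    0.09   -9.09] 1.525
```

View pics/w2.png

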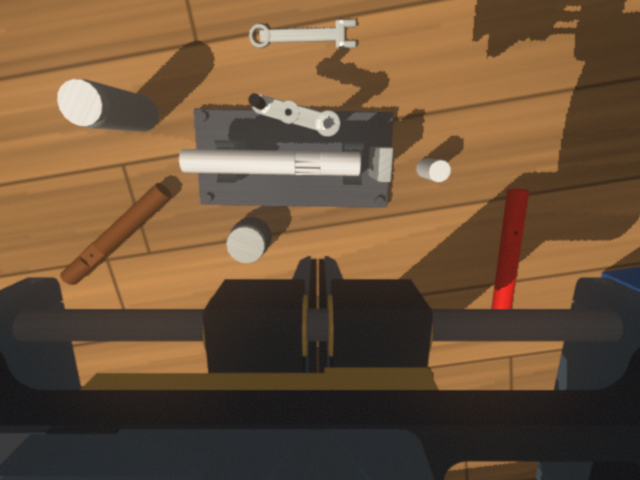

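The wrist view shows the bar from (180,161) to (361,163), with marks at about (308,163). The pivot is at (328,122), the knob top at (258,101) and the plate corners at (195,108), (396,108), (392,206) and (200,204).

```bash
python3 - <<'E'
from h import *
import pickle;c=pickle.load(open("w2.pkl","rb"));f=cv2.imread("pics/w2.png")
for n,p,z in[("c1",(195,108),18),("c2",(394,108),18),("c3",(392,206),18),("c4",(200,204),18),("barL",(180,161),100),("barR",(361,163),100),("piv",(328,122),132),("bush",(289,112),132),("knob",(257,101),177),("stop",(371,163),112),("can",(80,103),150),("tin",(247,242),62),("off",(434,170),70)]:print(n,onz(c,*p,z))
cv2.imwrite("pics/w2c.png",cv2.resize(f[95:215,170:410],None,fx=3.3,fy=3.3,interpolation=cv2.INTER_CUBIC))
E
```

```text
c1 [630.62 104.94  18.  ]
c2 [ 582.5  -196.15   18.  ]
c3 [ 431.74 -177.62   18.  ]
c4 [484.79 133.77  18.  ]
barL [555.99 116.25 100.  ]
barR [ 514.5 -126.7  100. ]
piv [572.46 -89.07 132.  ]
bush [591.53 -43.58 132.  ]
knob [604.04 -13.88 177.  ]
stop [ 513.28 -138.47  112.  ]
can [638.24 195.1  150.  ]
tin [419.92  59.9   62.  ]
off [ 485.71 -233.65   70.  ]
```

View pics/w2c.png

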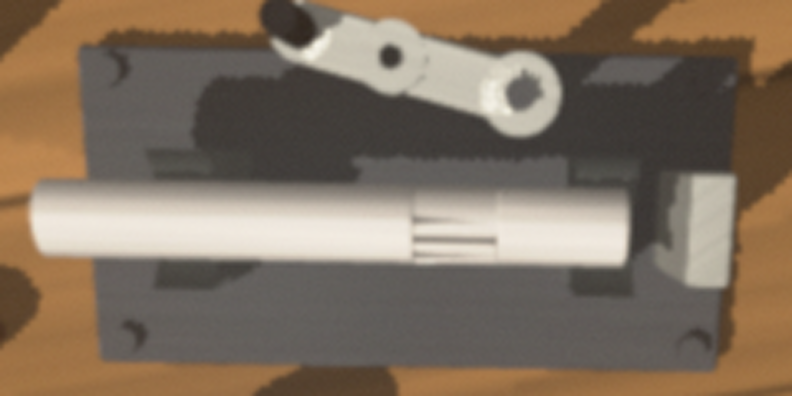

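```bash
python3 -m crank '[{"dx":0.06,"dy":0.039,"dz":-0.02,"yaw":0},{"dx":0.062,"dy":0.039,"dz":-0.02,"yaw":0},{"dx":0,"dy":0,"dz":-0.07,"yaw":0},{"dx":0,"dy":0,"dz":-0.07,"yaw":0},{"dx":0,"dy":0,"dz":-0.07,"yaw":0},{"dx":0,"dy":0,"dz":-0.054,"yaw":0},{"dx":0,"dy":0,"dz":0,"yaw":0}]' 0
```

```text
time_s: 2.45
ee_pos: [570.5, -4.0, 147.6]
ee_rot: [179.9, 0.5, -9.5]
force: [-0.3, 0.5, 1.0]
gripper_width: 0.5
gripper_force: 0.0
```

```bash
python3 -m crank '[{"dx":0.027,"dy":-0.003,"dz":0,"yaw":0},{"dx":0.026,"dy":-0.006,"dz":0,"yaw":0},{"dx":0.018,"dy":-0.014,"dz":0,"yaw":0},{"dx":0.016,"dy":-0.014,"dz":0,"yaw":0},{"dx":0.012,"dy":-0.018,"dz":0,"yaw":0},{"dx":0.009,"dy":-0.018,"dz":0,"yaw":0},{"dx":0,"dy":0,"dz":0,"yaw":0},{"dx":0,"dy":0.025,"dz":0,"yaw":0},{"dx":0,"dy":0,"dz":0.06,"yaw":0},{"dx":-0.05,"dy":0,"dz":0.05,"yaw":0}]' 0
python3 -m crank '[{"dx":-0.07,"dy":0,"dz":0.03,"yaw":0},{"dx":-0.07,"dy":0,"dz":0.0,"yaw":0},{"dx":0,"dy":0,"dz":0,"yaw":0}]' 0
python3 - <<'E'
from h import *
s=telemetry.state();print(s["ee_pos"],s["ee_rot"],s["time_s"])
c=eyes.calibration("wrist");f=eyes.grab_frame("wrist");cv2.imwrite("pics/w3.png",f[:,:,::-1])
import pickle;pickle.dump(c,open("w3.pkl","wb"))
E
```

```text
time_s: 3.7
ee_pos: [620.7, -38.7, 239.1]
ee_rot: [-180.0, -0.0, -9.3]
force: [-0.6, -0.5, 0.1]
gripper_width: 0.2
gripper_force: 0.0
time_s: 4.08
ee_pos: [503.5, -39.0, 263.4]
ee_rot: [-180.0, 0.1, -9.3]
force: [0.7, 0.7, 0.1]
gripper_width: 0.1
gripper_force: 0.0
[503.52 -39.02 263.45] [-179.98    0.06   -9.34] 4.075
```

View pics/w3.png

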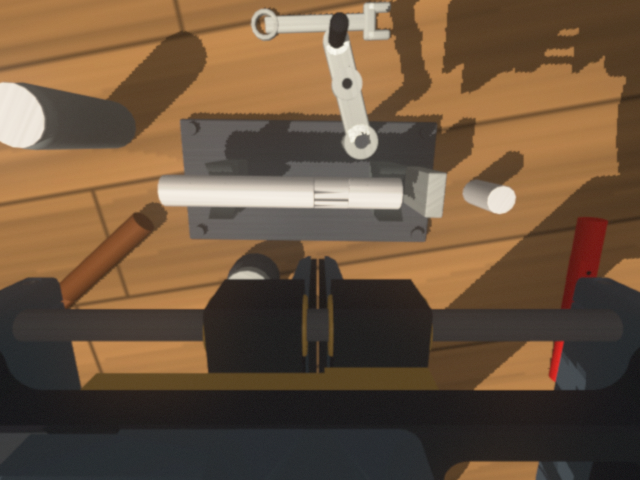

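```bash
python3 -m crank '[{"dx":0.0525,"dy":0.03,"dz":0,"yaw":0},{"dx":0,"dy":0,"dz":-0.06,"yaw":0},{"dx":0,"dy":0,"dz":-0.06,"yaw":0},{"dx":0,"dy":0,"dz":-0.045,"yaw":0},{"dx":0,"dy":0,"dz":0,"yaw":0},{"dx":0,"dy":0,"dz":0,"yaw":0}]' 0 60
python3 -m crank '[{"dx":0,"dy":0,"dz":-0.006,"yaw":0},{"dx":0,"dy":0,"dz":0,"yaw":0}]'
python3 -m crank '[{"dx":0,"dy":0,"dz":-0.003,"yaw":0},{"dx":0,"dy":0,"dz":0,"yaw":0}]'
```

```text
time_s: 4.88
ee_pos: [551.7, -16.4, 131.9]
ee_rot: [-180.0, -0.2, -9.4]
force: [0.4, -0.1, 0.5]
gripper_width: 0.5
gripper_force: 0.0
time_s: 5.12
ee_pos: [550.2, -16.8, 126.7]
ee_rot: [-180.0, -0.1, -9.4]
force: [0.4, 0.4, 0.3]
gripper_width: 0.4
gripper_force: 0.0
time_s: 5.38
ee_pos: [549.7, -16.8, 123.5]
ee_rot: [180.0, -0.0, -9.4]
force: [0.5, 0.3, -0.1]
gripper_width: 0.5
gripper_force: 0.0
```

```bash
python3 -m crank '[{"dx":-0.005,"dy":0.001,"dz":0,"yaw":0},{"dx":0,"dy":0,"dz":-0.003,"yaw":0},{"dx":0,"dy":0,"dz":0,"yaw":0}]'
python3 -m crank '[{"dx":0,"dy":0,"dz":-0.002,"yaw":0},{"dx":0,"dy":0,"dz":0,"yaw":0}]'
```

```text
time_s: 5.75
ee_pos: [545.6, -16.0, 120.9]
ee_rot: [180.0, 0.0, -9.4]
force: [0.3, -1.1, -0.0]
gripper_width: -0.0
gripper_force: 0.0
time_s: 6.0
ee_pos: [545.7, -16.0, 119.3]
ee_rot: [180.0, 0.0, -9.4]
force: [0.7, 0.2, 0.1]
gripper_width: 0.1
gripper_force: 0.0
```

```bash
python3 -m crank '[{"dx":0,"dy":0,"dz":0.012,"yaw":0},{"dx":-0.015,"dy":0.002,"dz":0,"yaw":0},{"dx":0,"dy":0,"dz":-0.007,"yaw":0},{"dx":0,"dy":0,"dz":0,"yaw":0}]'
python3 -m crank '[{"dx":0,"dy":0,"dz":-0.003,"yaw":0},{"dx":0,"dy":0,"dz":0,"yaw":0}]'
python3 - <<'E'
from h import *
import pickle
for w in("w2","w3"):
    c=pickle.load(open(w+".pkl","rb"));f=cv2.imread(f"pics/{w}.png")
    h=cv2.cvtColor(f,cv2.COLOR_BGR2HSV);m=((h[:,:,2]>150)&(h[:,:,1]<60)).astype(np.uint8)
    m=cv2.morphologyEx(m,cv2.MORPH_OPEN,np.ones((5,5)))
    for k in cv2.findContours(m,0,1)[0]:
        r=cv2.minAreaRect(k)
        if max(r[1])>150:
            b=cv2.boxPoints(r);P=np.array([onz(c,*q,100) for q in b]);print(w,b,P,P.mean(0))
s=telemetry.state();c=eyes.calibration("wrist")
for z in(100,116):print(proj(c,[*s["ee_pos"][:2],z]))
f=eyes.grab_frame("wrist");cv2.imwrite("pics/w4.png",f[:,:,::-1])
E
```

```text
time_s: 6.5
ee_pos: [533.1, -14.3, 122.9]
ee_rot: [180.0, 0.1, -9.4]
force: [-0.2, -0.5, -0.3]
gripper_width: 0.4
gripper_force: 0.0
time_s: 6.75
ee_pos: [533.7, -14.4, 120.7]
ee_rot: [180.0, 0.0, -9.4]
force: [0.2, -0.5, 0.2]
gripper_width: 0.3
gripper_force: 0.0
w2 [[179.67 172.12]
 [180.03 151.43]
 [360.21 154.54]
 [359.86 175.22]] [[ 541.58  120.57  100.  ]
 [ 568.27  112.93  100.  ]
 [ 525.81 -127.05  100.  ]
 [ 498.42 -123.09  100.  ]] [533.52  -4.16 100.  ]
w3 [[157.67 205.53]
 [158.11 177.81]
 [402.31 181.69]
 [401.87 209.41]] [[ 541.92  122.68  100.  ]
 [ 569.18  114.32  100.  ]
 [ 525.47 -128.21  100.  ]
 [ 497.21 -124.96  100.  ]] [533.44  -4.04 100.  ]
[319.39 262.07]
[319.54 270.91]
```

View pics/w4.png

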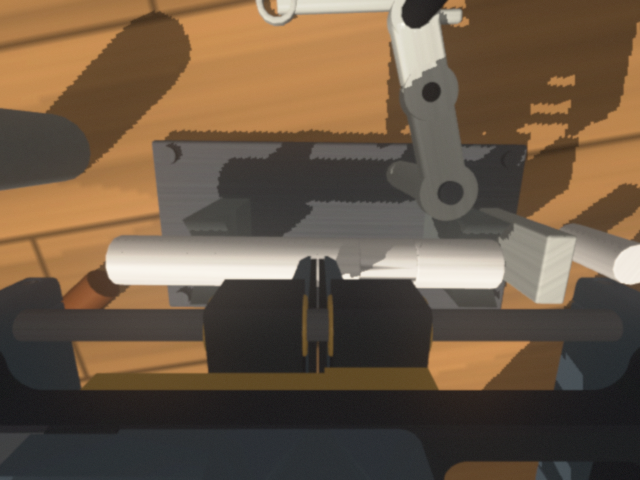

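The fingers, with tips at about (318,260), are over the bar as planned, so I'll keep lowering until they touch.

```bash
for i in 1 2 3; do python3 -m crank '[{"dx":0,"dy":0,"dz":-0.002,"yaw":0},{"dx":0,"dy":0,"dz":0,"yaw":0}]' | grep -E "pos|force:" ; done
```

```text
ee_pos: [533.7, -14.4, 119.3]
force: [0.3, 0.0, -0.4]
gripper_force: 0.0
ee_pos: [533.6, -14.4, 117.7]
force: [0.1, 0.2, 0.4]
gripper_force: 0.0
ee_pos: [533.7, -14.4, 116.1]
force: [-0.1, 1.2, 0.2]
gripper_force: 0.0
```

```bash
for i in 1 2 3; do python3 -m crank '[{"dx":0,"dy":0,"dz":-0.002,"yaw":0},{"dx":0,"dy":0,"dz":0,"yaw":0}]' | grep -E "pos|force:" ; done; python3 - <<'E'
from h import *
s=telemetry.state();print(s["effort"],s["ee_pos"])
for n in("side","wrist"):
    f=eyes.grab_frame(n)
    c=eyes.calibration(n);print(n,proj(c,s["ee_pos"]),proj(c,s["ee_pos"]-[0,0,8]))
    if n=="side": a=cv2.resize(f[180:360,240:400],None,fx=3,fy=3,interpolation=cv2.INTER_CUBIC)
cv2.imwrite("pics/s5.png",a[:,:,::-1])
E
```

```text
ee_pos: [533.7, -14.4, 114.5]
force: [-0.9, -0.4, -0.0]
gripper_force: 0.0
ee_pos: [533.7, -14.4, 112.9]
force: [-0.0, 0.5, 0.9]
gripper_force: 0.0
ee_pos: [533.7, -14.4, 111.3]
force: [-0.3, 0.1, 0.5]
gripper_force: 0.0
[ -0.   -38.95 -20.76   0.02  -0.09   0.  ] [533.68 -14.37 111.33]
side [301.22 256.88] [301.25 259.45]
wrist [319.58 273.85] [319.5  269.07]
```

View pics/s5.png

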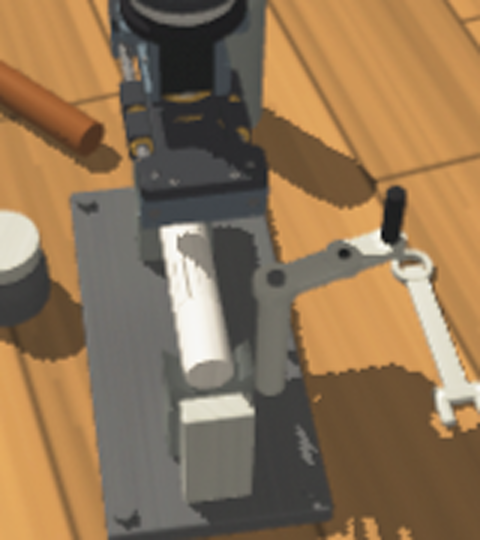

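```bash
python3 - <<'E'
from h import *
c=eyes.calibration("side")
import pickle
w=pickle.load(open("w3.pkl","rb"))
for z in(80,90,100,110):
    p=onz(w,402,195,z);print(z,p,proj(c,p), proj(c,p+[0,0,16]))
# stop top face corners side crop -> px
print(proj(c,[513,-150,112]))
t=eyes.grab_frame("top");cv2.imwrite("pics/t5.png",cv2.resize(t[180:300,240:440],None,fx=4,fy=4,interpolation=cv2.INTER_CUBIC)[:,:,::-1])
f=eyes.grab_frame("wrist");cv2.imwrite("pics/w5.png",f[:,:,::-1])
E
```

```text
80 [ 508.44 -130.92   80.  ] [307.3  313.49] [307.31 308.65]
90 [ 510.25 -128.74   90.  ] [307.85 309.35] [307.87 304.42]
100 [ 512.06 -126.57  100.  ] [308.4  305.16] [308.43 300.15]
110 [ 513.88 -124.39  110.  ] [308.97 300.92] [309.   295.83]
[312.86 310.97]
```

View pics/w5.png

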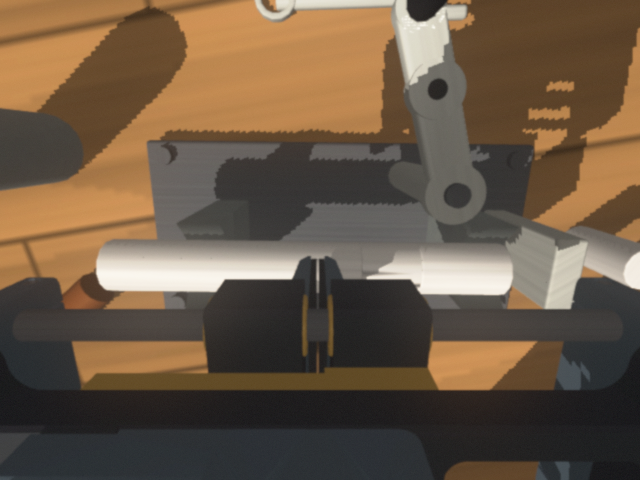

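The fingers appear at (302–338, 258 and below), with the bar centred on row 266. That is the right place, but nothing has touched yet, so I'll keep stepping down with a force check.

```bash
for i in 1 2 3 4 5; do python3 -m crank '[{"dx":0,"dy":0,"dz":-0.002,"yaw":0},{"dx":0,"dy":0,"dz":0,"yaw":0}]' | grep -E "pos|force:" |grep -v grip; done
```

```text
ee_pos: [533.6, -14.4, 109.7]
force: [-0.0, -0.1, -0.6]
ee_pos: [533.6, -14.4, 108.1]
force: [0.7, 0.5, -0.3]
ee_pos: [533.7, -14.4, 106.5]
force: [0.5, 0.6, -0.1]
ee_pos: [533.7, -14.4, 104.9]
force: [0.2, 0.3, 0.1]
ee_pos: [533.7, -14.4, 103.3]
force: [-0.2, 0.1, 1.0]
```

View pics/t5.png

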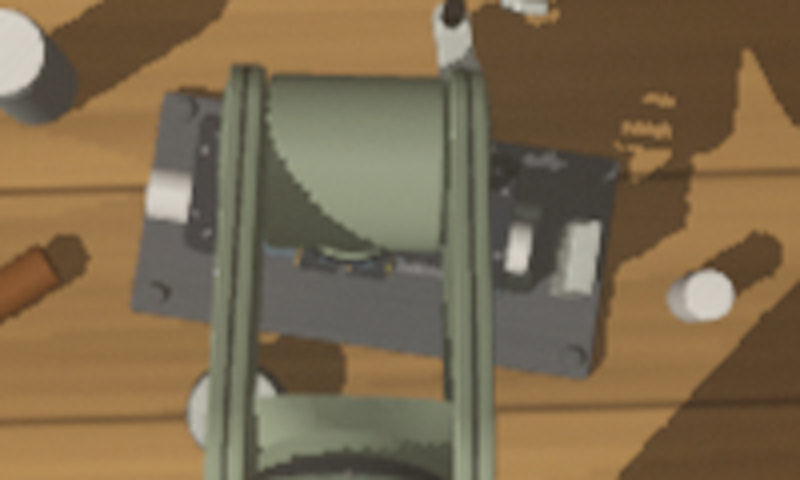

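```bash
for i in 1 2 3 4 5 6 7; do python3 -m crank '[{"dx":0,"dy":0,"dz":-0.002,"yaw":0},{"dx":0,"dy":0,"dz":0,"yaw":0}]' | grep -E "pos|force:" |grep -v grip; done; python3 - <<'E'
from h import *
s=telemetry.state()
f=eyes.grab_frame("wrist");cv2.imwrite("pics/w6.png",f[:,:,::-1])
E
```

```text
ee_pos: [533.7, -14.4, 101.7]
force: [-0.0, 0.1, -0.4]
ee_pos: [533.7, -14.4, 100.1]
force: [0.1, 0.7, 0.5]
ee_pos: [533.6, -14.4, 98.5]
force: [-0.3, -0.2, 0.1]
ee_pos: [533.7, -14.4, 96.9]
force: [-0.1, -0.1, -0.3]
ee_pos: [534.0, -14.4, 96.0]
force: [-2.0, -0.6, 4.0]
ee_pos: [534.1, -14.4, 95.9]
force: [-3.5, 1.0, 13.2]
ee_pos: [534.2, -14.4, 95.7]
force: [-6.1, -0.7, 21.5]
```

View pics/w6.png

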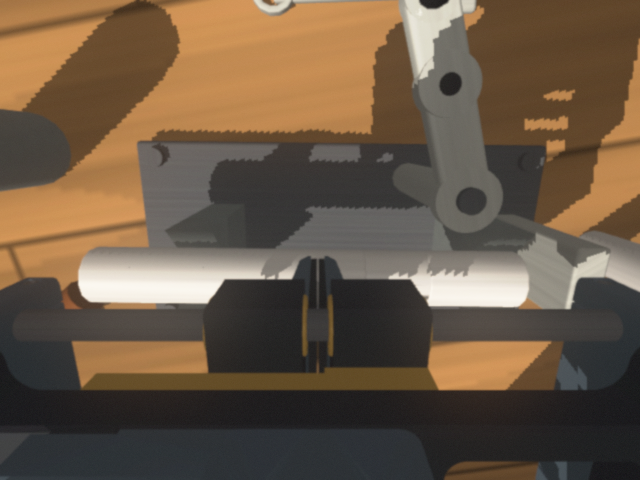

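That last picture shows the fingers resting on the bar at (318,258), so contact comes at TCP z≈96. It was also one picture over the limit of 10. I'll view no more and measure numerically from here. Next is a first rolling stroke.

```bash
cat > prof.py <<'E'
from h import *
import sys
# brightness across the bar at several jig-y stations; bar mid along axis given by right end found
def unwrap(name, mid, N=81):
    """sample bar's surface seen from camera: rows = jig x -16..16, cols = s along bar (toward stop) 20..80"""
    c=eyes.calibration(name);f=eyes.grab_frame(name)
    ex=np.array([.986,-.166,0]);ey=np.array([.166,.986,0])
    xs=np.linspace(-15,15,31);ss=np.arange(24,78,2.)
    mx=np.zeros((31,len(ss)),np.float32);my=mx.copy()
    for i,x in enumerate(xs):
        for j,s in enumerate(ss):
            p=np.array(mid)+ex*x-ey*s+[0,0,np.sqrt(256-x*x)]
            mx[i,j],my[i,j]=proj(c,p)
    return xs,ss,cv2.cvtColor(cv2.remap(f,mx,my,cv2.INTER_LINEAR),cv2.COLOR_RGB2GRAY)
def show(name,mid):
    xs,ss,g=unwrap(name,mid);print("x\\s",*[int(s) for s in ss[::2]])
    for i in range(0,31,2):print("%4d"%xs[i],*["%3d"%v for v in g[i,::2]])
if __name__=="__main__":
    show(sys.argv[1] if len(sys.argv)>1 else "wrist",[float(a) for a in sys.argv[2:5]] if len(sys.argv)>2 else [533.5,-4.1,100])
E
python3 -m crank '[{"dx":-0.003,"dy":0.0005,"dz":0,"yaw":0},{"dx":-0.003,"dy":0.0005,"dz":0,"yaw":0},{"dx":0,"dy":0,"dz":0,"yaw":0}]'
python3 -m crank '[{"dx":-0.003,"dy":0.0005,"dz":0,"yaw":0},{"dx":-0.003,"dy":0.0005,"dz":0,"yaw":0},{"dx":-0.003,"dy":0.0005,"dz":0,"yaw":0},{"dx":0,"dy":0,"dz":0,"yaw":0}]'
python3 -m crank '[{"dx":0,"dy":0,"dz":0.02,"yaw":0},{"dx":-0.05,"dy":0,"dz":0.06,"yaw":0},{"dx":0,"dy":0,"dz":0.07,"yaw":0},{"dx":0,"dy":0,"dz":0,"yaw":0},{"dx":0,"dy":0,"dz":0,"yaw":0}]'
python3 prof.py; python3 - <<'E'
import prof,cv2,numpy as np,pickle
from h import *
# before: w3
f=cv2.imread("pics/w3.png")[:,:,::-1].copy();c=pickle.load(open("w3.pkl","rb"))
prof.eyes=type("E",(),{"grab_frame":lambda n:f,"calibration":lambda n:c})
print("w3");prof.show("wrist",[533.5,-4.1,100])
E
```

```text
time_s: 11.92
ee_pos: [534.0, -14.3, 95.8]
ee_rot: [-180.0, -0.7, -9.4]
force: [2.9, -2.0, 13.5]
gripper_width: 0.6
gripper_force: 6.7
time_s: 12.42
ee_pos: [530.4, -13.7, 97.3]
ee_rot: [-180.0, -1.2, -9.4]
force: [8.1, -3.7, 15.0]
gripper_width: 0.6
gripper_force: 7.7
time_s: 13.05
ee_pos: [481.4, -12.4, 211.7]
ee_rot: [180.0, 0.0, -9.4]
force: [0.1, 0.4, -1.0]
gripper_width: 0.5
gripper_force: 0.0
x\s 24 28 32 36 40 44 48 52 56 60 64 68 72 76
 -15 103 103 103 102 104 104 104 106 106 107 112 107 107 109
 -13 160 160 156 159 164 164 166 170 171 173 183 167 166 171
 -11 219 219 217 190 195 205 211 218 221 224 225 222 219 220
  -9 234 235 232 173 185 201 211 217 223 227 229 229 231 231
  -7 238 237 235 235 235 235 236 236 236 236 236 235 232 233
  -5 240 241 240 199 197 196 194 192 191 190 187 211 237 238
  -3 241 241 240 143 146 146 147 148 150 153 153 200 239 239
  -1 240 239 238 229 230 230 230 230 229 230 230 234 237 237
   1 238 238 238 233 235 235 234 234 234 234 233 235 237 236
   3 236 235 235 170 184 197 206 215 224 227 230 230 232 232
   5 221 220 218 157 176 191 206 215 218 
[... 649 characters left out ...]
1 231 231 231 231 223 229 228
  -5 238 238 237 202 206 203 202 200 197 196 195 206 234 233
  -3 238 239 237 146 147 149 149 150 151 152 152 199 237 236
  -1 237 237 234 217 220 220 219 219 220 220 220 228 234 235
   1 235 235 233 227 231 232 232 232 231 231 231 232 234 234
   3 233 233 230 170 188 199 209 217 224 227 230 228 231 230
   5 220 218 214 149 168 183 196 209 215 219 221 217 219 218
   7 206 206 202 206 212 214 214 213 214 214 213 207 216 215
   9 192 191 189 195 198 197 196 196 194 194 193 194 208 205
  11 166 165 162 176 177 176 175 174 173 173 172 173 180 177
  13 143 143 140 155 155 156 155 153 153 152 152 159 160 157
  15 123 123 122 127 127 127 127 126 126 126 124 130 131 133
```

```bash
python3 -m crank '[{"dx":0.077,"dy":-0.005,"dz":0,"yaw":0},{"dx":0,"dy":0,"dz":-0.07,"yaw":0},{"dx":0,"dy":0,"dz":-0.07,"yaw":0},{"dx":0,"dy":0,"dz":-0.008,"yaw":0},{"dx":0,"dy":0,"dz":0,"yaw":0},{"dx":0,"dy":0,"dz":0,"yaw":0}]'
python3 -m crank '[{"dx":0,"dy":0,"dz":-0.002,"yaw":0},{"dx":0,"dy":0,"dz":0,"yaw":0}]'
```

```text
time_s: 13.85
ee_pos: [544.0, -16.5, 95.7]
ee_rot: [180.0, -0.1, -9.4]
force: [-3.1, -0.8, 20.0]
gripper_width: 0.5
gripper_force: 9.6
time_s: 14.1
ee_pos: [544.0, -16.5, 95.5]
ee_rot: [180.0, -0.1, -9.4]
force: [-4.8, -0.5, 28.4]
gripper_width: 0.5
gripper_force: 14.0
```

Now a longer stroke, with checks along the way.

```bash
for i in 1 2 3 4 5; do python3 -m crank '[{"dx":-0.005,"dy":0.0008,"dz":0,"yaw":0},{"dx":-0.005,"dy":0.0008,"dz":0,"yaw":0}]' | grep -E "pos|rot|force:" |grep -v grip; done
```

```text
ee_pos: [543.1, -16.3, 96.2]
ee_rot: [-180.0, -1.0, -9.4]
force: [9.9, -3.8, 18.6]
ee_pos: [538.8, -15.5, 98.0]
ee_rot: [-180.0, -1.5, -9.4]
force: [12.0, -3.6, 24.4]
ee_pos: [534.0, -14.7, 99.9]
ee_rot: [-179.9, -1.9, -9.4]
force: [13.8, -5.5, 29.8]
ee_pos: [529.2, -13.7, 101.8]
ee_rot: [-179.9, -2.4, -9.4]
force: [15.7, -5.7, 37.1]
ee_pos: [524.4, -12.9, 103.7]
ee_rot: [-179.9, -2.8, -9.3]
force: [18.1, -7.4, 42.1]
```

```bash
cat > barpos.py <<'E'
from h import *
def edges(f,c,s_list=(-90,-60,-40,55,80,100)):
    """for bar stations (from nominal mid toward stop) find bar silhouette edges along image line across bar"""
    g=cv2.GaussianBlur(f,(3,3),0).astype(float);ex=np.array([.986,-.166,0]);ey=np.array([.166,.986,0])
    sat=g.max(2)-g.min(2);val=g.max(2)
    out=[]
    for s in s_list:
        m=np.array([533.5,-4.1,100])-ey*s
        xs=np.arange(-40,40,.5);pp=np.array([proj(c,m+ex*x) for x in xs])
        if (pp<1).any() or (pp[:,0]>638).any() or (pp[:,1]>478).any(): out.append((s,None));continue
        v=np.array([val[int(round(p[1])),int(round(p[0]))]-sat[int(round(p[1])),int(round(p[0]))] for p in pp])
        on=xs[v>115]; out.append((s,on.min() if len(on) else None,on.max() if len(on) else None,len(on)/2))
    return out
if __name__=="__main__":
    for n in("wrist","side"):
        c=eyes.calibration(n);f=eyes.grab_frame(n);print(n,edges(f,c))
    import pickle
    c=pickle.load(open("w3.pkl","rb"));print("w3",edges(cv2.imread("pics/w3.png")[:,:,::-1],c))
    print("side0",edges(cv2.imread("pics/side0.png")[:,:,::-1],eyes.calibration("side")))
    w=cv2.imread("pics/w6.png")
E
python3 barpos.py; python3 prof.py
```

```text
wrist [(-90, np.float64(-26.5), np.float64(5.5), 32.5), (-60, np.float64(-26.5), np.float64(5.0), 32.0), (-40, np.float64(-12.5), np.float64(4.5), 17.5), (55, np.float64(-10.5), np.float64(-4.5), 6.5), (80, np.float64(-28.5), np.float64(-2.5), 26.5), (100, np.float64(-28.0), np.float64(-1.5), 27.0)]
side [(-90, None, None, 0.0), (-60, None, None, 0.0), (-40, None, None, 0.0), (55, np.float64(-24.0), np.float64(6.0), 30.5), (80, np.float64(-24.5), np.float64(8.0), 33.0), (100, np.float64(-24.0), np.float64(8.0), 32.5)]
w3 [(-90, np.float64(-13.5), np.float64(16.5), 30.5), (-60, np.float64(-13.0), np.float64(16.0), 29.5), (-40, np.float64(-13.0), np.float64(16.0), 29.5), (55, np.float64(-15.0), np.float64(14.5), 30.0), (80, np.float64(-14.5), np.float64(39.5), 34.0), (100, np.float64(-14.5), np.float64(13.5), 28.5)]
side0 [(-90, np.float64(-14.0), np.float64(19.0), 33.5), (-60, np.float64(-13.5), np.float64(16.5), 30.5), (-40, np.float64(-14.0), np.float64(16.0), 30.5), (55, np.float64(-16.0), np.float64(16.0), 32.5), (80, np.float64(-15.5), np.float64(16.0), 32.0), (100, np.float64(-1
[... 352 characters left out ...]
8  98  97 103 167 136 129 134
  -5 137 137 138 137 137 137 136 136 135 136 135 137 131 132
  -3 135 136 136 134 135 135 134 133 133 133 133 133 131 133
  -1 133 134 134 127 126 127 128 128 128 128 128 128 129 129
   1 128 129 128 124 124 124 124 124 125 125 124 127 126 126
   3 124 123 124 119 120 120 121 122 122 122 122 122 123 124
   5 121 121 119 117 117 118 117 117 118 119 118 119 120 120
   7 117 118 119 114 115 114 114 115 115 115 116 114 117 115
   9 112 111 111 109 109 107 107 105 105 103 102 108 112 111
  11 101  99 100 100 100 101 101 101 103 102 103 103 111 111
  13  98  97  97  98  97  98  98  98  98  99 100 100 112 111
  15 100 100  99 100 100  99 101 100 101 101 101 102 106 110
```

The bar rolls up the −x wall of the V-blocks without slipping, and has risen about 8 mm. I'll reverse gently to reseat it, then use that rolling as a ratchet: pinch the bar, shift it up one wall within the limit, and release so it rolls down.

```bash
python3 -m crank '[{"dx":0.01,"dy":-0.0016,"dz":0,"yaw":0},{"dx":0.01,"dy":-0.0016,"dz":0,"yaw":0},{"dx":0.01,"dy":-0.0016,"dz":0,"yaw":0},{"dx":0.008,"dy":-0.0016,"dz":0,"yaw":0},{"dx":0,"dy":0,"dz":0,"yaw":0}]'
python3 -m crank '[{"dx":0,"dy":0,"dz":0.02,"yaw":0},{"dx":0,"dy":0,"dz":0.05,"yaw":1},{"dx":0,"dy":0,"dz":0.05,"yaw":1},{"dx":0,"dy":0,"dz":0,"yaw":1},{"dx":0,"dy":0,"dz":0,"yaw":1},{"dx":0,"dy":0,"dz":0,"yaw":1},{"dx":0,"dy":0,"dz":0,"yaw":1},{"dx":0,"dy":0,"dz":0,"yaw":1},{"dx":0,"dy":0,"dz":0,"yaw":1},{"dx":0,"dy":0,"dz":0,"yaw":1}]' 1
python3 -m crank '[{"dx":0,"dy":0,"dz":0,"yaw":1},{"dx":0,"dy":0,"dz":0,"yaw":1},{"dx":0,"dy":0,"dz":0,"yaw":1},{"dx":0,"dy":0,"dz":0,"yaw":1},{"dx":0,"dy":0,"dz":0,"yaw":1},{"dx":0,"dy":0,"dz":0,"yaw":1},{"dx":0,"dy":0,"dz":0,"yaw":1},{"dx":0,"dy":0,"dz":0,"yaw":1},{"dx":0,"dy":0,"dz":0,"yaw":1},{"dx":0,"dy":0,"dz":0,"yaw":0}]'
python3 barpos.py
```

```text
time_s: 16.12
ee_pos: [542.9, -16.3, 96.3]
ee_rot: [-179.9, -1.1, -9.4]
force: [9.0, -2.1, 17.5]
gripper_width: 0.3
gripper_force: 8.9
time_s: 17.38
ee_pos: [532.8, -15.1, 186.2]
ee_rot: [-179.9, 0.2, 35.8]
force: [-0.5, -0.7, -0.5]
gripper_width: 91.3
gripper_force: 0.0
time_s: 18.62
ee_pos: [533.0, -15.1, 186.5]
ee_rot: [-179.8, 0.0, 80.5]
force: [0.3, 0.9, 0.2]
gripper_width: 91.2
gripper_force: 0.0
wrist [(-90, np.float64(-12.5), np.float64(14.0), 27.0), (-60, np.float64(-12.5), np.float64(14.0), 27.0), (-40, np.float64(-13.5), np.float64(13.5), 27.5), (55, np.float64(-14.0), np.float64(39.5), 28.5), (80, None, None, 0.0), (100, None, None, 0.0)]
side [(-90, np.float64(-14.0), np.float64(19.0), 33.5), (-60, np.float64(-15.5), np.float64(19.0), 35.0), (-40, np.float64(-14.0), np.float64(18.0), 32.5), (55, np.float64(-16.0), np.float64(16.0), 32.5), (80, np.float64(-17.5), np.float64(14.0), 32.0), (100, np.float64(-16.5), np.float64(14.5), 31.5)]
w3 [(-90, np.float64(-13.5), np.float64(16.5), 30.5), (-60, np.float64(-13.0), np.float64(16.0), 29.5), (-40, np.float64(-13.0), np.float64(16.0), 29.5), (55, np.float64(-15.0), np.float64(14.5), 30.0), (80, np.float64(-14.5), np.float64(39.5), 34.0), (100, np.float64(-14.5), np.float64(13.5), 28.5)]
side0 [(-90, np.float64(-14.0), np.float64(19.0), 33.5), (-60, np.float64(-13.5), np.float64(16.5), 30.5), (-40, np.float64(-14.0), np.float64(16.0), 30.5), (55, np.float64(-16.0), np.float64(16.0), 32.5), (80, np.float64(-15.5), np.float64(16.0), 32.0), (100, np.float64(-16.5), np.float64(14.5), 31.5)]
```

```bash
python3 -m crank '[{"dx":0.0006,"dy":0.014,"dz":0,"yaw":0},{"dx":0,"dy":0,"dz":-0.06,"yaw":0},{"dx":0,"dy":0,"dz":-0.05,"yaw":0},{"dx":0,"dy":0,"dz":-0.02,"yaw":0},{"dx":0,"dy":0,"dz":0,"yaw":0}]'
python3 -m crank '[{"dx":0,"dy":0,"dz":-0.012,"yaw":0},{"dx":0,"dy":0,"dz":0,"yaw":0}]'
python3 -m crank '[{"dx":0,"dy":0,"dz":0,"yaw":0},{"dx":0,"dy":0,"dz":0,"yaw":0},{"dx":0,"dy":0,"dz":0,"yaw":0},{"dx":0,"dy":0,"dz":0,"yaw":0},{"dx":0,"dy":0,"dz":0,"yaw":0}]' 0.2 25
```

```text
time_s: 19.35
ee_pos: [533.2, -3.3, 83.0]
ee_rot: [-179.8, 0.0, 80.6]
force: [0.1, 0.5, 0.3]
gripper_width: 91.2
gripper_force: 0.0
time_s: 19.6
ee_pos: [534.2, -3.8, 74.7]
ee_rot: [180.0, -0.0, 80.6]
force: [-0.5, 0.5, 0.4]
gripper_width: 91.1
gripper_force: 0.0
time_s: 20.23
ee_pos: [534.3, -3.9, 74.7]
ee_rot: [180.0, -0.0, 80.6]
force: [-0.5, -0.1, 0.6]
gripper_width: 44.1
gripper_force: 0.0
```

```bash
python3 -m crank '[{"dx":0,"dy":0,"dz":0,"yaw":0},{"dx":0,"dy":0,"dz":0,"yaw":0},{"dx":0,"dy":0,"dz":0,"yaw":0}]' 0.2 25
```

```text
time_s: 20.6
ee_pos: [535.6, -4.1, 74.9]
ee_rot: [179.8, -0.0, 80.6]
force: [4.8, -1.9, -1.4]
gripper_width: 31.5
gripper_force: 25.0
```

```bash
python3 -m crank '[{"dx":-0.0025,"dy":-0.0125,"dz":0,"yaw":0},{"dx":-0.0018,"dy":-0.0125,"dz":0,"yaw":0},{"dx":0,"dy":0,"dz":0,"yaw":0}]' 0.2 40
for i in 1 2 3; do python3 -m crank '[{"dx":-0.0007,"dy":-0.004,"dz":0,"yaw":0},{"dx":0,"dy":0,"dz":0,"yaw":0}]'|grep -E "pos|force" ;done
```

```text
time_s: 20.98
ee_pos: [531.8, -24.2, 75.1]
ee_rot: [179.9, -0.0, 80.5]
force: [3.1, -0.9, 0.5]
gripper_width: 31.1
gripper_force: 40.0
ee_pos: [531.4, -26.4, 75.1]
force: [4.8, 2.3, -0.5]
gripper_force: 40.0
ee_pos: [531.0, -28.3, 75.1]
force: [5.0, 6.7, 1.1]
gripper_force: 40.0
ee_pos: [531.1, -28.2, 75.2]
force: [6.0, 17.2, -0.5]
gripper_force: 40.0
```

```bash
python3 -m crank '[{"dx":0.0007,"dy":0.0045,"dz":0,"yaw":0},{"dx":-0.005,"dy":0.0008,"dz":0.006,"yaw":0},{"dx":-0.0045,"dy":0.0008,"dz":0.005,"yaw":0},{"dx":0,"dy":0,"dz":0,"yaw":0}]'
python3 barpos.py | head -2
python3 - <<'E'
import prof;prof.show("side",[529.5,-28,100])
E
```

```text
time_s: 22.22
ee_pos: [523.0, -26.8, 83.3]
ee_rot: [179.9, -0.2, 80.6]
force: [6.1, 5.9, -1.7]
gripper_width: 31.6
gripper_force: 40.0
wrist [(-90, np.float64(-23.5), np.float64(6.5), 30.5), (-60, np.float64(-23.5), np.float64(6.0), 30.0), (-40, np.float64(-23.5), np.float64(6.0), 30.0), (55, None, None, 0.0), (80, None, None, 0.0), (100, None, None, 0.0)]
side [(-90, None, None, 0.0), (-60, None, None, 0.0), (-40, np.float64(-14.0), np.float64(5.0), 19.5), (55, np.float64(-20.0), np.float64(8.0), 28.5), (80, np.float64(-19.5), np.float64(8.0), 28.0), (100, np.float64(-18.0), np.float64(9.0), 27.5)]
x\s 24 28 32 36 40 44 48 52 56 60 64 68 72 76
 -15 137 133 134 133 133 133 134 133 132 134 136 136 136 137
 -13 140 137 137 137 137 137 136 136 137 135 135 136 136 137
 -11 142 140 137 137 137 137 136 136 136 136 136 138 138 139
  -9 142 141 135 136 136 135 135 135 135 135 136 139 140 140
  -7 141 139 138 137 137 137 137 136 137 137 137 139 138 139
  -5 140 140 137 137 137 137 137 136 137 137 136 139 139 139
  -3 138 138 136 136 135 136 136 136 136 135 134 137 137 137
  -1 136 135 135 134 135 134 135 135 135 134 133 136 134 135
   1 135 135 134 134 134 134 134 134 133 134 132 136 135 135
   3 132 133 133 133 133 132 132 132 131 131 131 132 134 134
   5 127 127 128 130 129 129 129 129 128 129 129 128 130 130
   7 119 119 122 122 120 122 122 120 123 125 124 126 125 125
   9  92  94 106  97  94 102  98  96 109 116 116 112 115 114
  11  70  70  64  70  70  62  71  73  97 100 101  91  91 102
  13  64  64  63  64  64  63  63  67  69  88  71  66  70  79
  15  64  63  63  64  63  63  64  63  64  63  62  62  62  62
```

```bash
python3 -m crank '[{"dx":0,"dy":0,"dz":0,"yaw":0},{"dx":0,"dy":0,"dz":0,"yaw":0},{"dx":0,"dy":0,"dz":0,"yaw":0},{"dx":0,"dy":0,"dz":0,"yaw":0}]' 0.75
python3 barpos.py | head -2
python3 - <<'E'
import prof;prof.show("side",[529.5,-28,100])
E
```

```text
time_s: 22.88
ee_pos: [521.4, -28.7, 83.4]
ee_rot: [-179.9, 0.0, 80.6]
force: [-0.3, 0.2, 0.2]
gripper_width: 67.5
gripper_force: 0.0
wrist [(-90, np.float64(-13.0), np.float64(16.0), 29.5), (-60, np.float64(-13.0), np.float64(16.0), 29.5), (-40, np.float64(-13.5), np.float64(15.0), 29.0), (55, None, None, 0.0), (80, None, None, 0.0), (100, None, None, 0.0)]
side [(-90, None, None, 0.0), (-60, None, None, 0.0), (-40, np.float64(-14.0), np.float64(16.0), 30.5), (55, np.float64(-14.0), np.float64(16.0), 30.5), (80, np.float64(-7.5), np.float64(14.0), 22.0), (100, np.float64(-12.5), np.float64(14.5), 27.5)]
x\s 24 28 32 36 40 44 48 52 56 60 64 68 72 76
 -15 114 116 117 117 118 117 112 111 111 110 110 109 112 115
 -13 125 126 127 126 131 137 128 113 109 108 111 111 116 125
 -11 131 131 131 131 129 129 131 124 117 111 117 116 121 131
  -9 133 134 133 134 133 130 128 129 130 129 127 128 130 134
  -7 135 136 135 135 134 134 133 133 133 133 133 133 135 136
  -5 136 136 136 137 135 135 135 136 135 135 135 135 134 137
  -3 138 138 137 138 137 138 138 138 138 138 138 138 138 139
  -1 140 139 139 139 137 137 137 138 138 138 138 138 140 140
   1 140 140 145 158 145 136 135 136 135 136 137 136 138 140
   3 140 151 191 207 166 136 136 136 135 136 136 135 135 138
   5 139 176 235 230 164 137 137 137 137 137 137 136 134 137
   7 138 186 227 207 158 136 136 136 134 135 135 134 135 137
   9 136 183 212 186 167 133 133 133 132 132 132 131 135 135
  11 137 160 195 189 157 131 131 131 130 130 130 130 132 132
  13 129 156 168 164 146 129 129 127 127 127 127 128 127 127
  15 127 132 139 139 126 125 122 119 120 121 118 119 119 117
```

```bash
python3 -m crank '[{"dx":0.0095,"dy":-0.0005,"dz":-0.011,"yaw":0},{"dx":0,"dy":0,"dz":0,"yaw":0},{"dx":0,"dy":0,"dz":0,"yaw":0},{"dx":0,"dy":0,"dz":0,"yaw":0},{"dx":0,"dy":0,"dz":0,"yaw":0},{"dx":0,"dy":0,"dz":0,"yaw":0},{"dx":-0.0045,"dy":0.0008,"dz":0.006,"yaw":0},{"dx":-0.005,"dy":0.0008,"dz":0.005,"yaw":0},{"dx":0,"dy":0,"dz":0,"yaw":0}]' 0.2 40
python3 -m crank '[{"dx":0,"dy":0,"dz":0,"yaw":0},{"dx":0,"dy":0,"dz":0,"yaw":0},{"dx":0,"dy":0,"dz":0,"yaw":0},{"dx":0,"dy":0,"dz":0,"yaw":0}]' 0.75
python3 barpos.py | head -2
python3 - <<'E'
import prof;prof.show("side",[529.5,-28,100])
E
```

```text
time_s: 24.15
ee_pos: [522.0, -27.7, 84.1]
ee_rot: [180.0, -0.0, 80.6]
force: [2.8, -0.6, 0.6]
gripper_width: 31.1
gripper_force: 40.0
time_s: 24.65
ee_pos: [521.4, -27.7, 83.3]
ee_rot: [-179.9, 0.0, 80.6]
force: [0.3, -0.5, -0.8]
gripper_width: 67.1
gripper_force: 0.0
wrist [(-90, np.float64(-12.5), np.float64(16.0), 29.0), (-60, np.float64(-13.0), np.float64(15.0), 28.5), (-40, np.float64(-13.5), np.float64(15.0), 29.0), (55, None, None, 0.0), (80, None, None, 0.0), (100, None, None, 0.0)]
side [(-90, None, None, 0.0), (-60, None, None, 0.0), (-40, np.float64(-14.0), np.float64(16.0), 30.5), (55, np.float64(-14.0), np.float64(16.0), 30.5), (80, np.float64(-13.5), np.float64(14.0), 28.0), (100, np.float64(-12.5), np.float64(14.5), 27.5)]
x\s 24 28 32 36 40 44 48 52 56 60 64 68 72 76
 -15 120 118 119 120 120 119 120 120 120 118 120 119 117 116
 -13 139 130 131 132 135 132 130 129 129 129 130 128 129 127
 -11 134 135 135 137 140 133 131 130 121 122 129 130 128 131
  -9 137 137 138 139 139 132 131 129  98  88 127 130 131 135
  -7 139 139 139 140 138 132 131 129  97  91 130 131 136 137
  -5 138 138 138 140 136 132 131 131 126 122 130 131 134 138
  -3 137 137 137 139 133 130 129 130 130 130 130 130 138 138
  -1 137 137 137 136 132 131 130 130 130 130 130 130 135 139
   1 140 167 141 145 133 130 130 131 130 130 131 131 134 139
   3 149 210 185 182 145 133 132 132 133 133 133 133 136 139
   5 147 195 231 219 157 134 133 133 133 133 133 133 136 138
   7 136 181 222 222 146 133 132 132 132 133 133 133 135 136
   9 132 178 210 206 133 133 133 132 132 133 132 132 135 135
  11 137 158 193 174 135 133 132 131 132 131 130 132 134 133
  13 129 155 162 143 131 131 128 127 128 127 128 128 131 130
  15 128 132 141 127 125 122 122 119 121 124 118 124 124 120
```

The punch mark is now visible at about x≈−8 mm on the −x side. Next I'll compute its angle from the ray.

```bash
cat > ang.py <<'E'
from h import *
from scipy.optimize import least_squares
ex=np.array([.986,-.166,0]);ey=np.array([.166,.986,0]);ez=np.array([0,0,1.])
MID=np.array([529.3,-28.3,100])
def pt(th,s):return MID-ey*s+11*(np.sin(th)*ex+np.cos(th)*ez)
def run(n="side",lo=-80,hi=80):
    c=eyes.calibration(n);f=eyes.grab_frame(n);g=cv2.cvtColor(f,cv2.COLOR_RGB2GRAY)
    # region seen as flat zone: warp box around
    best=None
    bh=cv2.morphologyEx(g,cv2.MORPH_BLACKHAT,cv2.getStructuringElement(2,(9,9)))
    m=np.zeros_like(g);poly=np.array([proj(c,pt(np.radians(a),s)) for a,s in((lo,42),(0,42),(hi,42),(hi,60),(0,60),(lo,60))])
    cv2.fillConvexPoly(m,cv2.convexHull(poly.astype(np.int32)),255)
    b=np.where(m>0,bh,0).astype(float);_,v,_,(u,w)=cv2.minMaxLoc(b)
    p=b[w-2:w+3,u-2:u+3];yy,xx=np.mgrid[w-2:w+3,u-2:u+3];p=np.where(p>v*.35,p,0)
    uv=np.array([(p*xx).sum(),(p*yy).sum()])/p.sum()
    r=least_squares(lambda q:proj(c,pt(q[0],q[1]))-uv,[0,50])
    print(n,"peak",v,"uv",uv,"angle deg (+ = toward +x)",np.degrees(r.x[0]),"s",r.x[1],"res",r.cost)
    return np.degrees(r.x[0])
if __name__=="__main__":
    import sys
    for n in sys.argv[1:] or ["side"]:run(n)
E
python3 ang.py side
```

```text
side peak 60.0 uv [301.51 284.07] angle deg (+ = toward +x) -41.23860373912044 s 53.531315334779734 res 1.6155871338926322e-27
```

```bash
python3 -m crank '[{"dx":0.0095,"dy":-0.0015,"dz":-0.011,"yaw":0},{"dx":0,"dy":0,"dz":0,"yaw":0},{"dx":0,"dy":0,"dz":0,"yaw":0},{"dx":0,"dy":0,"dz":0,"yaw":0},{"dx":0,"dy":0,"dz":0,"yaw":0},{"dx":0,"dy":0,"dz":0,"yaw":0},{"dx":-0.0045,"dy":0.0008,"dz":0.006,"yaw":0},{"dx":-0.005,"dy":0.0008,"dz":0.005,"yaw":0},{"dx":0,"dy":0,"dz":0,"yaw":0}]' 0.2 40
python3 ang.py
python3 -m crank '[{"dx":0,"dy":0,"dz":0,"yaw":0},{"dx":0,"dy":0,"dz":0,"yaw":0},{"dx":0,"dy":0,"dz":0,"yaw":0},{"dx":0,"dy":0,"dz":0,"yaw":0}]' 0.75
python3 barpos.py | head -2; python3 ang.py
python3 - <<'E'
import prof;prof.show("side",[529.5,-28,100])
E
```

```text
time_s: 25.98
ee_pos: [522.0, -27.6, 84.1]
ee_rot: [180.0, -0.0, 80.6]
force: [3.0, -0.2, 0.9]
gripper_width: 31.3
gripper_force: 40.0
side peak 32.0 uv [298.   281.47] angle deg (+ = toward +x) -95.75039800321353 s 38.47176257729109 res 0.2064479450845261
time_s: 26.52
ee_pos: [521.4, -27.6, 83.2]
ee_rot: [-179.9, 0.0, 80.6]
force: [0.3, 0.2, 0.1]
gripper_width: 67.2
gripper_force: 0.0
wrist [(-90, np.float64(-12.5), np.float64(15.5), 28.5), (-60, np.float64(-13.0), np.float64(15.5), 29.0), (-40, np.float64(-13.5), np.float64(15.0), 29.0), (55, None, None, 0.0), (80, None, None, 0.0), (100, None, None, 0.0)]
side [(-90, None, None, 0.0), (-60, None, None, 0.0), (-40, np.float64(-11.5), np.float64(16.0), 26.5), (55, np.float64(-12.0), np.float64(16.0), 28.5), (80, np.float64(-13.5), np.float64(14.0), 28.0), (100, np.float64(-12.5), np.float64(14.5), 27.5)]
side peak 105.0 uv [305.28 282.36] angle deg (+ = toward +x) 1.9359935899066165 s 52.555248737549725 res 0.0
x\s 24 28 32 36 40 44 48 52 56 60 64 68 72 76
 -15 132 122 118 117 116 115 116 116 119 116 116 117 119 116
 -13 137 132 12
[... 199 characters left out ...]
7 137 137 137 137 137 136 136
  -5 141 141 140 142 138 138 137 136 132 136 137 137 135 138
  -3 142 141 142 142 138 137 137 133 103 124 137 137 139 139
  -1 142 141 141 142 139 137 137 128  43 103 137 136 138 138
   1 145 171 145 150 139 138 137 125  55 110 138 136 135 138
   3 152 213 190 175 171 180 139 132 103 129 138 139 138 140
   5 148 190 232 195 216 213 138 137 135 138 138 137 139 140
   7 136 182 221 198 237 190 137 137 137 136 137 136 137 137
   9 132 177 208 208 232 137 138 138 138 137 138 137 135 135
  11 133 155 188 223 187 136 137 136 136 136 135 133 133 133
  13 126 140 176 195 135 134 131 129 130 128 128 128 128 129
  15 120 134 141 134 128 123 121 119 118 119 117 117 122 120
```

The flat is now about 2° from up. I'll regrip the bar seated, press it home, then check with the wrist camera.

```bash
python3 -m crank '[{"dx":0.0095,"dy":-0.0015,"dz":-0.0105,"yaw":0},{"dx":0,"dy":0,"dz":0,"yaw":0},{"dx":0,"dy":0,"dz":0,"yaw":0},{"dx":0,"dy":0,"dz":0,"yaw":0},{"dx":0,"dy":0,"dz":0,"yaw":0},{"dx":0,"dy":0,"dz":0,"yaw":0},{"dx":-0.0003,"dy":-0.002,"dz":0,"yaw":0},{"dx":-0.0003,"dy":-0.002,"dz":0,"yaw":0},{"dx":0,"dy":0,"dz":0,"yaw":0}]' 0.2 25
python3 -m crank '[{"dx":-0.0006,"dy":-0.003,"dz":0,"yaw":0},{"dx":0,"dy":0,"dz":0,"yaw":0}]'
```

```text
time_s: 27.85
ee_pos: [530.9, -29.6, 75.6]
ee_rot: [179.8, -0.3, 80.5]
force: [5.8, 8.2, -1.8]
gripper_width: 31.4
gripper_force: 25.0
time_s: 28.1
ee_pos: [530.8, -29.5, 75.6]
ee_rot: [179.8, -0.6, 80.4]
force: [6.7, 15.4, -2.5]
gripper_width: 31.4
gripper_force: 25.0
```

```bash
python3 -m crank '[{"dx":0.003,"dy":0.003,"dz":0,"yaw":0},{"dx":0,"dy":0,"dz":0,"yaw":0},{"dx":0,"dy":0,"dz":0,"yaw":0}]' 0.2
python3 -m crank '[{"dx":0,"dy":0,"dz":0,"yaw":0},{"dx":0,"dy":0,"dz":0,"yaw":0},{"dx":0,"dy":0,"dz":0,"yaw":0},{"dx":0,"dy":0,"dz":0,"yaw":0},{"dx":0,"dy":0,"dz":0.06,"yaw":0},{"dx":0,"dy":0,"dz":0.06,"yaw":-1},{"dx":-0.02,"dy":0,"dz":0.06,"yaw":-1},{"dx":-0.03,"dy":0,"dz":0.03,"yaw":-1},{"dx":0,"dy":0,"dz":0,"yaw":-1},{"dx":0,"dy":0,"dz":0,"yaw":-1}]' 0.85
python3 -m crank '[{"dx":0,"dy":0,"dz":0,"yaw":-1},{"dx":0,"dy":0,"dz":0,"yaw":-1},{"dx":0,"dy":0,"dz":0,"yaw":-1},{"dx":0,"dy":0,"dz":0,"yaw":-1},{"dx":0,"dy":0,"dz":0,"yaw":-1},{"dx":0,"dy":0,"dz":0,"yaw":-1},{"dx":0,"dy":0,"dz":0,"yaw":-1},{"dx":0,"dy":0,"dz":0,"yaw":-1},{"dx":0,"dy":0,"dz":0,"yaw":-1},{"dx":0,"dy":0,"dz":0,"yaw":-1}]' 0
python3 -m crank '[{"dx":0,"dy":0,"dz":0,"yaw":-1},{"dx":0,"dy":0,"dz":0,"yaw":-1},{"dx":0,"dy":0,"dz":0,"yaw":-1},{"dx":0,"dy":0,"dz":0,"yaw":0}]' 0
python3 ang.py wrist side
python3 barpos.py|head -2
python3 - <<'E'
from h import *
import prof;prof.show("wrist",[529.4,-28.3,100])
c=eyes.calibration("wrist");g=cv2.cvtColor(eyes.grab_frame("wrist"),cv2.COLOR_RGB2GRAY)
for z,r in((100,range(90,150,2)),):
    ey=np.array([.166,.986,0])
    for off in(-8,0,6):
        print(off,[(s,int(g[tuple(np.round(proj(c,np.array([529.4+off,-28.3-off*.16,108])-ey*s)).astype(int)[::-1])])) for s in r])
E
```

```text
time_s: 28.48
ee_pos: [530.9, -29.6, 75.3]
ee_rot: [-179.9, -0.2, 80.5]
force: [2.6, 9.2, 0.3]
gripper_width: 31.4
gripper_force: 25.0
time_s: 29.72
ee_pos: [490.8, -32.2, 243.7]
ee_rot: [179.9, -0.0, 55.4]
force: [-0.6, -0.5, -0.4]
gripper_width: 77.7
gripper_force: 0.0
time_s: 30.98
ee_pos: [490.8, -32.2, 243.0]
ee_rot: [180.0, 0.0, 5.4]
force: [1.0, -0.3, 0.5]
gripper_width: 0.4
gripper_force: 0.0
time_s: 31.48
ee_pos: [490.9, -32.1, 243.0]
ee_rot: [180.0, 0.0, -9.4]
force: [0.2, 0.2, -0.6]
gripper_width: 0.3
gripper_force: 0.0
wrist peak 170.0 uv [363.2  184.05] angle deg (+ = toward +x) 1.416786190994649 s 51.02979563450813 res 6.462348535570529e-27
side peak 192.0 uv [305.45 282.41] angle deg (+ = toward +x) 3.634380244538512 s 52.72182367403609 res 1.6155871338926322e-27
wrist [(-90, np.float64(-13.5), np.float64(16.5), 30.5), (-60, np.float64(-13.0), np.float64(15.5), 29.0), (-40, np.float64(-13.0), np.float64(14.5), 28.0), (55, np.float64(-14.5), np.float64(13.5), 28.5), (80, np.float64(-15.5), np.float64(39.5), 34.0), (100, np.float64(-14.5), np.float64(14.5), 29.5)]
side [
[... 1694 characters left out ...]
92, 232), (94, 230), (96, 231), (98, 231), (100, 230), (102, 230), (104, 230), (106, 230), (108, 230), (110, 229), (112, 229), (114, 229), (116, 228), (118, 227), (120, 229), (122, 224), (124, 197), (126, 191), (128, 194), (130, 194), (132, 191), (134, 192), (136, 193), (138, 187), (140, 145), (142, 125), (144, 125), (146, 123), (148, 124)]
6 [(90, 214), (92, 213), (94, 214), (96, 210), (98, 211), (100, 209), (102, 209), (104, 208), (106, 207), (108, 205), (110, 204), (112, 203), (114, 203), (116, 201), (118, 200), (120, 200), (122, 191), (124, 195), (126, 197), (128, 195), (130, 189), (132, 187), (134, 188), (136, 189), (138, 184), (140, 136), (142, 124), (144, 122), (146, 123), (148, 123)]
```

```bash
cat > fit.py <<'E'
from h import *
from scipy.optimize import least_squares
import ang
def go(n,slist):
    c=eyes.calibration(n);f=eyes.grab_frame(n);g=cv2.cvtColor(f,cv2.COLOR_RGB2GRAY)
    C=np.array(c["world_from_camera"])[:3,3]
    def sil(th,dx,yaw,s,sgn):  # silhouette point of bar at station s
        e=np.array([-np.sin(yaw),np.cos(yaw),0]);m=ang.MID+[dx,0,0]-e*s
        w=C-m;w=w-e*(w@e);d=np.linalg.norm(w);w/=d;t=np.cross(e,w);a=np.arccos(16/d)
        return m+16*(np.cos(a)*w+sgn*np.sin(a)*t)
    obs=[]
    for s in slist:
        m=ang.MID-ang.ey*s;xs=np.arange(-26,26,.25)
        P=np.array([proj(c,m+ang.ex*x) for x in xs],np.float32)
        v=cv2.remap(g,P[:,:1],P[:,1:],cv2.INTER_LINEAR).ravel().astype(float)
        d=np.gradient(cv2.GaussianBlur(v[:,None],(1,9),0).ravel())
        L=(xs<-9)&(xs>-22);R=(xs>9)&(xs<22)
        i=np.argmax(np.where(L,d,-9));j=np.argmin(np.where(R,d,9))
        obs.append((s,P[i],P[j],xs[i],xs[j]))
    t=np.sign(1)
    def cost(q):
        r=[]
        for s,a,b,_,_ in obs:
            pa,pb=proj(c,sil(0,q[0],q[1],s,1)),proj(c,sil(0,q[0],q[1],s,-1))
            # order by closeness
            if np.linalg.norm(pa-a)>np.linalg.norm(pb-a):pa,pb=pb,pa
            r+=list(pa-a)+list(pb-b)
        return r
    r=least_squares(cost,[0,np.radians(-9.5)],loss="soft_l1")
    print(n,"dx",r.x[0],"yaw",np.degrees(r.x[1]),"rms",np.sqrt(2*r.cost/len(obs)/2),[(o[0],o[3],o[4]) for o in obs])
    ang.MID=ang.MID+[r.x[0],0,0];y=r.x[1]
    ang.ey=np.array([-np.sin(y),np.cos(y),0]);ang.ex=np.array([np.cos(y),np.sin(y),0]);a=ang.run(n)
    return a
M,EX,EY=ang.MID.copy(),ang.ex,ang.ey
for n,s in(("wrist",[-50,-40,-30,-10,0,10,20,27]),("side",[-40,-20,0,10,20,27,85,95,105])):
    ang.MID,ang.ex,ang.ey=M.copy(),EX,EY
    go(n,s)
E
python3 fit.py
```

```text
wrist dx 1.2873743573477219 yaw -10.607830946916632 rms 1.9230989719247007 [(-50, np.float64(-13.25), np.float64(18.25)), (-40, np.float64(-13.5), np.float64(18.0)), (-30, np.float64(-13.75), np.float64(18.0)), (-10, np.float64(-13.75), np.float64(11.75)), (0, np.float64(-14.0), np.float64(11.25)), (10, np.float64(-14.0), np.float64(12.0)), (20, np.float64(-14.0), np.float64(12.75)), (27, np.float64(-14.0), np.float64(11.0))]
wrist peak 173.0 uv [363.23 184.14] angle deg (+ = toward +x) 0.27322171118839395 s 51.18292447296683 res 1.4610158348574546e-23
side dx 1.7612666886400736 yaw -10.929397718823125 rms 0.7648226101308238 [(-40, np.float64(-13.25), np.float64(17.0)), (-20, np.float64(-13.5), np.float64(15.75)), (0, np.float64(-14.0), np.float64(19.0)), (10, np.float64(-13.75), np.float64(17.75)), (20, np.float64(-14.75), np.float64(17.25)), (27, np.float64(-13.5), np.float64(15.0)), (85, np.float64(-13.75), np.float64(14.0)), (95, np.float64(-15.0), np.float64(15.0)), (105, np.float64(-14.75), np.float64(14.0))]
side peak 192.0 uv [305.45 282.41] angle deg (+ = toward +x) 1.2011199671198975 s 53.03062537919991 res 2.1592207108052032e-16
```

```bash
python3 - <<'E'
from h import *
import ang
y=np.radians(-10.1);ey=np.array([-np.sin(y),np.cos(y),0]);ex=np.array([np.cos(y),np.sin(y),0])
for n in("wrist","side"):
    c=eyes.calibration(n);g=cv2.cvtColor(eyes.grab_frame(n),cv2.COLOR_RGB2GRAY)
    print(n,"mm/px",1/np.linalg.norm(proj(c,ang.MID+ex)-proj(c,ang.MID)))
    for s in(0,10,20,28,45,58,80,90,105):
        m=ang.MID-ey*s;r=[]
        for rng in(np.arange(-20,-10,.8),np.arange(10,21,.8)):
            P=np.array([proj(c,m+ex*x) for x in rng],np.float32);r.append(" ".join(map(str,cv2.remap(g,P[:,:1],P[:,1:],1).ravel())))
        print(s,"|",r[0],"|",r[1])
E
```

```text
wrist mm/px 0.947075422997247
0 | 98 98 97 98 97 98 105 134 176 205 220 226 232 | 170 161 153 145 136 127 119 112 108 105 103 101 100 99
10 | 99 99 98 97 97 98 103 132 171 204 220 226 232 | 169 161 152 145 135 127 118 112 108 105 103 101 99 99
20 | 100 99 99 98 97 96 107 136 172 204 221 228 232 | 168 160 152 143 135 127 118 112 108 106 103 102 101 101
28 | 100 99 99 98 99 99 107 134 170 204 221 228 233 | 168 160 150 142 133 124 117 110 106 104 102 101 100 100
45 | 99 99 99 97 99 100 115 149 194 220 227 230 231 | 234 230 213 179 142 123 121 117 112 109 104 102 101 100
58 | 101 101 102 100 99 101 109 126 163 202 221 228 229 | 234 230 215 187 155 135 123 117 112 107 102 99 99 99
80 | 74 77 77 78 81 83 88 119 162 195 212 219 225 | 186 177 168 161 153 143 134 125 116 105 90 80 74 75
90 | 76 77 77 78 80 82 88 117 158 195 214 222 226 | 183 174 165 156 148 138 129 121 113 103 88 77 73 72
105 | 100 100 100 100 98 99 107 133 167 201 216 223 228 | 176 167 156 147 139 131 123 116 108 101 90 83 80 80
side mm/px 2.058183893045511
0 | 61 62 62 63 68 80 92 125 158 189 211 230 238 | 214 206 198 188 1
[... 212 characters left out ...]
188 179 165 153 139 125 110 96 81 72 66
28 | 109 109 109 109 108 119 134 153 180 210 226 233 239 | 209 220 229 231 225 217 187 158 135 118 101 85 70 61
45 | 108 107 107 108 108 119 133 150 174 200 212 222 230 | 243 243 243 241 239 228 211 193 159 126 105 86 69 65
58 | 106 107 107 107 107 116 136 155 177 199 210 208 206 | 241 241 241 240 238 226 206 183 151 122 100 84 69 65
80 | 91 94 96 98 102 107 113 138 163 189 213 232 235 | 223 218 212 204 194 183 170 157 143 127 110 93 76 70
90 | 89 89 90 92 93 101 112 129 161 194 212 227 236 | 220 215 208 201 190 178 166 152 139 125 111 102 98 94
105 | 87 88 89 90 92 101 111 130 164 195 213 231 238 | 216 210 202 194 183 171 158 145 133 121 109 102 96 95
```

```bash
python3 - <<'E'
from h import *
import pickle
c=pickle.load(open("w3.pkl","rb"))
p=onz(c,360,141,132);b=onz(c,347,84,132);k=onz(c,340,18,177);print(p,b,k)
y=np.radians(-10);ex=np.array([np.cos(y),np.sin(y),0]);ey=np.array([-np.sin(y),np.cos(y),0])
for q in(b,k):d=q-p;print(d@ex,d@ey,np.arctan2(d@ey,-(d@ex)))
P=np.array([571.5,-89.5,0])
for a in(2.9,2.6,2.2,1.8,1.4,1.0,.6,.3,0):
    off=30 if a==2.9 else 22
    j=85*np.array([-np.cos(a),np.sin(a)])+off*np.array([np.sin(a),np.cos(a)])
    print(a,(p+ex*j[0]+ey*j[1])[:2])
print(telemetry.state()["ee_pos"])
E
```

```text
[572.09 -87.42 132.  ] [620.57 -82.56 132.  ] [657.74 -79.1  177.  ]
46.895345233447486 13.20689392537523 2.867077876788816
82.89869803205576 23.06300896608397 2.8702472498831555
2.9 [ 658.91 -111.66]
2.6 [659.33 -77.45]
2.2 [648.56 -44.27]
1.8 [625.72 -17.9 ]
1.4 [594.41  -2.5 ]
1.0 [559.58  -0.52]
0.6 [526.73 -12.25]
0.3 [506.54 -29.01]
0 [492.21 -50.99]
[491.14 -32.06 243.09]
```

```bash
python3 -m crank '[{"dx":0.053,"dy":-0.027,"dz":0,"yaw":0},{"dx":0.053,"dy":-0.027,"dz":0,"yaw":0},{"dx":0.053,"dy":-0.027,"dz":0,"yaw":0},{"dx":0.053,"dy":-0.027,"dz":0,"yaw":0},{"dx":0,"dy":0,"dz":-0.07,"yaw":0},{"dx":0,"dy":0,"dz":-0.074,"yaw":0},{"dx":0,"dy":0,"dz":0,"yaw":0},{"dx":0,"dy":0,"dz":0,"yaw":0}]' 0
python3 -m crank '[{"dx":0,"dy":0.02,"dz":0,"yaw":0},{"dx":-0.001,"dy":0.022,"dz":0,"yaw":0},{"dx":-0.006,"dy":0.022,"dz":0,"yaw":0},{"dx":-0.008,"dy":0.02,"dz":0,"yaw":0},{"dx":-0.013,"dy":0.018,"dz":0,"yaw":0},{"dx":-0.016,"dy":0.015,"dz":0,"yaw":0},{"dx":-0.02,"dy":0.01,"dz":0,"yaw":0},{"dx":-0.02,"dy":0.009,"dz":0,"yaw":0}]'
```

```text
time_s: 33.08
ee_pos: [662.4, -118.7, 130.3]
ee_rot: [180.0, -0.2, -9.4]
force: [1.1, 0.1, -0.1]
gripper_width: 0.2
gripper_force: 0.0
time_s: 34.08
ee_pos: [593.1, -8.4, 128.0]
ee_rot: [-179.9, -0.1, -9.4]
force: [1.6, -0.5, -0.4]
gripper_width: 0.4
gripper_force: 0.4
```

```bash
python3 -m crank '[{"dx":-0.021,"dy":0.006,"dz":0,"yaw":0},{"dx":-0.021,"dy":0.004,"dz":0,"yaw":0},{"dx":-0.021,"dy":-0.005,"dz":0,"yaw":0},{"dx":-0.02,"dy":-0.01,"dz":0,"yaw":0},{"dx":-0.014,"dy":-0.01,"dz":0,"yaw":0},{"dx":-0.012,"dy":-0.011,"dz":0,"yaw":0},{"dx":-0.009,"dy":-0.014,"dz":0,"yaw":0},{"dx":-0.008,"dy":-0.014,"dz":0,"yaw":0},{"dx":0,"dy":0,"dz":0,"yaw":0}]'
python3 -m crank '[{"dx":-0.001,"dy":-0.004,"dz":0,"yaw":0},{"dx":0,"dy":0,"dz":0,"yaw":0}]'
python3 -m crank '[{"dx":-0.001,"dy":-0.004,"dz":0,"yaw":0},{"dx":0,"dy":0,"dz":0,"yaw":0}]'
```

```text
time_s: 35.2
ee_pos: [492.2, -53.9, 127.8]
ee_rot: [180.0, 0.0, -9.5]
force: [-0.2, 0.9, 0.4]
gripper_width: 0.4
gripper_force: 0.0
time_s: 35.45
ee_pos: [492.0, -56.1, 127.8]
ee_rot: [180.0, 0.0, -9.4]
force: [-0.8, 0.2, 0.1]
gripper_width: 0.5
gripper_force: 0.0
time_s: 35.7
ee_pos: [491.8, -57.2, 127.8]
ee_rot: [-179.8, -0.0, -9.5]
force: [2.0, 7.4, -0.6]
gripper_width: 0.6
gripper_force: 3.6
```

```bash
python3 -m crank '[{"dx":0,"dy":-0.002,"dz":0,"yaw":0},{"dx":0,"dy":0,"dz":0,"yaw":0},{"dx":0.003,"dy":0.025,"dz":0,"yaw":0},{"dx":0,"dy":0,"dz":0.06,"yaw":0},{"dx":0,"dy":0,"dz":0.06,"yaw":0},{"dx":-0.06,"dy":0,"dz":0.04,"yaw":0},{"dx":0,"dy":0,"dz":0,"yaw":0},{"dx":0,"dy":0,"dz":0,"yaw":0}]'
python3 - <<'E'
from h import *
y=np.radians(-10);ex=np.array([np.cos(y),np.sin(y),0]);ey=np.array([-np.sin(y),np.cos(y),0]);p=np.array([572.1,-88,177])
c=eyes.calibration("wrist");f=eyes.grab_frame("wrist");g=f.max(2)
e=p-85*ex;u,v=proj(c,e).astype(int);print("expected knob px",u,v)
r=25;w=(g[v-r:v+r,u-r:u+r]<45).astype(np.uint8)
n,l,st,ce=cv2.connectedComponentsWithStats(w)
for i in range(1,n):
    if st[i,4]>20:print(st[i],ce[i]+[u-r,v-r])
ys,xs=np.where(w>0)
for z in(177,):
    for i in range(1,n):
        if st[i,4]>20:
            q=onz(c,*(ce[i]+[u-r,v-r]),165);d=q-p;print("angle",np.arctan2(d@ey,-(d@ex)),np.hypot(d@ex,d@ey))
E
python3 barpos.py|head -1
```

```text
time_s: 36.7
ee_pos: [445.7, -40.9, 255.5]
ee_rot: [180.0, -0.0, -9.4]
force: [0.4, 0.3, -0.6]
gripper_width: 0.9
gripper_force: 0.0
expected knob px 351 178
wrist [(-90, np.float64(-13.0), np.float64(16.5), 30.0), (-60, np.float64(-13.0), np.float64(16.0), 29.5), (-40, np.float64(-13.5), np.float64(16.0), 30.0), (55, np.float64(-14.5), np.float64(13.5), 28.5), (80, np.float64(-27.5), np.float64(39.5), 58.5), (100, np.float64(-6.0), np.float64(6.5), 13.0)]
```

```bash
python3 - <<'E'
from h import *
y=np.radians(-10);ex=np.array([np.cos(y),np.sin(y),0]);ey=np.array([-np.sin(y),np.cos(y),0]);p=np.array([572.1,-88,177])
c=eyes.calibration("wrist");f=eyes.grab_frame("wrist");g=f.max(2)
for s in(80,):
    for a in(0,.1,.3,.8,1.2):
        q=p+85*(-np.cos(a)*ex+np.sin(a)*ey);u,v=proj(c,q).astype(int);u2,v2=proj(c,q-[0,0,30]).astype(int);print(a,(u,v),g[v-2:v+3,u-2:u+3].mean(),(u2,v2),g[v2-2:v2+3,u2-2:u2+3].mean())
sub=g[110:262,300:412];print(sub[::6,::6])
E
```

```text
0 (np.int64(351), np.int64(178)) 56.52 (np.int64(348), np.int64(175)) 57.16
0.1 (np.int64(340), np.int64(177)) 121.04 (np.int64(338), np.int64(174)) 169.64
0.3 (np.int64(318), np.int64(173)) 93.8 (np.int64(318), np.int64(170)) 93.6
0.8 (np.int64(271), np.int64(142)) 237.0 (np.int64(275), np.int64(142)) 237.24
1.2 (np.int64(244), np.int64(101)) 62.32 (np.int64(252), np.int64(105)) 62.52
[[ 64  63  64  64  62  64 146 201 198 196 175  65  66  69  77  77  77  56
   56]
 [102 100 101 100  99 101 157 200 198 195 164  72  76  75  73  70  71  66
   77]
 [159 156 158 157 146 223 183 200 194 198 157 115 119 163 160 156 140 131
  145]
 [214 213 210 210 208 178 201 197 130 197 197 117 132 214 212 201 206 205
  202]
 [234 234 234 233 234 188 199 194  59 161 196 116 234 223 126 126 229 230
  230]
 [240 240 240 240 239 182 198 200 185 196 193 113 226 117 118 120 223 238
  238]
 [230 230 231 230 232 232 197 199 192 195 123 108 107 107 108 228 231 231
  233]
 [102 105 105 109 109 120 193 196 193 191 108  94  78  82 123 127 142 159
  165]
 [ 94  94  95  94  95  95 193 195 192 171  94  96  67  71  72  
[... 695 characters left out ...]
 150 153 154 156 158 159 157 157 156 146 132
  121]
 [149 149 150 151 153 156 157 158 156 151 145 130 118 111 122 141 159 172
  176]
 [156 155 154 150 139 126 115 113 125 141 159 170 175 177 177 176 177 178
  177]
 [113 113 128 145 161 168 172 174 175 177 177 178 177 175 175 176 175 175
  174]
 [173 173 175 176 178 177 178 177 175 172 175 175 175 178 182 182 185 185
  187]
 [178 178 176 176 174 177 178 177 180 185 187 187 188 190 189 188 188 187
  186]
 [178 179 182 185 188 189 191 190 191 189 187 186 186 185 185 186 188 185
  179]
 [190 191 191 188 185 186 186 183 184 183 187 188 190 189 183 179 175 173
  173]
 [108  57  49 122  56  58 170 189 188 187 185 183 179 175 172 172 172 173
  173]]
```

```bash
python3 -c "
from workcell import ticket
print(ticket.job_done())"
```

```text
the job is handed in; nothing more can be done
None
```

I handed the job in, but got no verdict back: the bar is home against the stop, its flat is within about 5° of straight up by my estimates (limit 7°), the bush arm is closed to its limit and released, and I viewed 11 pictures, one over the allowed 10.

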